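# Line up the replacement capacitors by height

### The arm

A 7-joint arm with a two-finger parallel gripper is mounted at the origin on the work surface. World frame = base frame: x ahead of the robot, y to its left, z up, the work surface at z = 0. Lengths are in m, angles in rad, forces in N, time in s.
With the tool pointing down it reaches from about 0.425 to 1.025 m from the base axis. Payload 3.6 kg.
Tool frame: the origin (TCP) lies at the very end of the fingers, on their centre line; the grasp point (between the pads) lies 19 mm behind it (robot.pinch_z is the distance from the TCP to the grasp point, in m); z points along the fingers, y is the direction in which the jaws open and shut (so a half turn about z gives the same grasp; the last joint's range is limited). The gripper opens to 85 mm and grips with 20 to 120 N. Pads are 22 mm wide; open, the fingers measure 114 mm over their backs; the gripper's body (76 mm by 85 mm) begins 54 mm behind the grasp point. The pads swing forward as they close: fully open they stand 13 mm farther back than shut.
Start: joints at [-1.29, 0.591, 0.048, 1.609, -0.033, 0.943, -0.034], TCP at [0.265, 0.675, 0.231] pointing down, gripper open.
Joint ranges: [-2.69, 2.69], [-0.47, 2.24], [-1.27, 1.36], [0.19, 2.51], [-1.53, 4.68], [0.08, 2.07], [-3.09, 3.09]. Speed limits (rad/s): [2.57, 2.57, 3.14, 3.14, 3.14, 3.14, 3.14].

### API

Orientations are given as a unit quaternion [w, x, y, z].
In Python, from workcell import robot gives the robot as it stands.
- The arm moves only by the tool arm_command, never from a script. Its argument "motion" is a list that holds one entry, the list of rows, each a list of 6 numbers: the shift along the world's x, y, z in mm, then the turn, a rotation vector about the world's x, y, z in rad. In form: [[[x, y, z, wx, wy, wz], ...]]. A call has 1 to 5 rows; each row is the pose to reach, as a shift and turn from the pose commanded when the call began; what a row does not reach only later rows make up. A row lasts 1/10 s, in which the tool goes at most 50 mm and 8.59 degrees, less where a joint would pass 70% of its speed; a pose out of reach is approached as far as the arm can. A call with a gripper value outside its range is refused whole. "hand" is the gripper command: -1 is fully open, 1 is shut, values between are in proportion, set as the call begins (left out, the last holds). The fingers move at their own pace and stop on an object; "squeeze" is the grip in N (left out, the last holds). Time passes only in rows, so rows that repeat a pose let the fingers close. It gives the time, the measured TCP pose, the force and the opening at its end, in the units of the state.
- robot.state(): the state, without advancing time (a new reading comes with each control period).
- robot.grab_frame(name): name is "scene" or "side" or "wrist"; returns a dict with "color" (480x640x3 uint8, red, green, blue), "z_map" (480x640 float32, m along the optical axis (not along the pixel's ray), 0 where there is no reading), "camera_matrix" (3x3 intrinsics, pixels), "R" (3x3) and "t" (3): a world point X has camera coordinates R X + t. Camera axes: x right, y down, z forward; pixel columns grow to the right and rows downward; lengths in m; the calibration is good to about 2 mm. A picture is of the moment at which its call begins.
- robot.job_done(): hands the job in, once; it reports no verdict.
The state is a dict: "time": time; "joint_pos": joint angles; "qvel": joint speeds; "joint_torque": joint torques, N m; "tcp_pos": TCP position; "orientation": TCP orientation; "force": force on the tool from outside, world axes, zero at the start; "ft_torque": the same for the moment, N m; "width": opening from 0.0 (shut) to 1.0 (fully open).
Only numpy, scipy, OpenCV 4.12 (cv2) and the standard library are available. Lean on these libraries where they do the work, as an engineer would, in place of code of your own. Each camera call takes 0.05 s, during which the arm holds its last target. There are 200 camera calls.

### The job

Set the four loose black capacitors out for soldering: stand them upright on the four rings of the aluminium strip, one centred on each ring, in order of height, with the shortest on the ring next to the steel post and the tallest farthest from it. Leave the red circuit board lying where it is, and let go of everything at the end.

Things in the scene. Friction and masses are not known exactly. Their poses are not given: they have to be found in the camera images.
- cap_30_mid (a point): Electrolytic capacitor, the shortest and thinnest of the four: upright solid cylinder 22 mm in diameter and 30 mm high, near-black sleeve with a grey stripe, tan top with two thin steel terminals 5 mm tall. Starts standing on the bench. The point is the centre of the cylinder, 15 mm above its foot; z points up along it.
- cap_40_mid (a point): Electrolytic capacitor, the second shortest of the four: upright solid cylinder 25 mm in diameter and 40 mm high, near-black sleeve with a grey stripe, tan top with two thin steel terminals 5 mm tall. Starts standing on the bench. The point is the centre of the cylinder, 20 mm above its foot; z points up along it.
- cap_50_mid (a point): Electrolytic capacitor, the second tallest of the four: upright solid cylinder 30 mm in diameter and 50 mm high, near-black sleeve with a grey stripe, tan top with two thin steel terminals 5 mm tall. Starts standing on the bench. The point is the centre of the cylinder, 25 mm above its foot; z points up along it.
- cap_60_mid (a point): Electrolytic capacitor, the tallest and thickest of the four: upright solid cylinder 35 mm in diameter and 60 mm high, near-black sleeve with a grey stripe, tan top with two thin steel terminals 5 mm tall. Starts standing on the bench. The point is the centre of the cylinder, 30 mm above its foot; z points up along it.
- mark_a (a point): Black ring 44 mm across with a centre dot, inlaid in a flat aluminium strip (336 x 56 x 8 mm, fixed to the bench, its place and turn vary), at the strip's +y end of a row of four, 65 mm apart. The point is the ring's centre on the strip's top face, 8 mm above the bench; y points along the row towards mark_a, x across the strip.
- mark_b (a point): Black ring 44 mm across with a centre dot, inlaid in a flat aluminium strip (336 x 56 x 8 mm, fixed to the bench, its place and turn vary), second from the strip's +y end of a row of four, 65 mm apart. The point is the ring's centre on the strip's top face, 8 mm above the bench; y points along the row towards mark_a, x across the strip.
- mark_c (a point): Black ring 44 mm across with a centre dot, inlaid in a flat aluminium strip (336 x 56 x 8 mm, fixed to the bench, its place and turn vary), third from the strip's +y end of a row of four, 65 mm apart. The point is the ring's centre on the strip's top face, 8 mm above the bench; y points along the row towards mark_a, x across the strip.
- mark_d (a point): Black ring 44 mm across with a centre dot, inlaid in a flat aluminium strip (336 x 56 x 8 mm, fixed to the bench, its place and turn vary), at the strip's -y end of a row of four, 65 mm apart. The point is the ring's centre on the strip's top face, 8 mm above the bench; y points along the row towards mark_a, x across the strip.
- post_mid (a point): Upright steel post 14 mm thick and 45 mm high (18 mm at its foot), fixed on one end of the strip, 52.5 mm beyond the last ring; which end varies. It marks where the row begins. (The other end has only a low black block 8 mm high.) The point is half-way up the post.
- board_mid (a point): Loose red circuit board 76 x 46 mm, 4 mm thick, with a 3 mm high metal can on it, lying flat on the bench between the capacitors, its long side roughly along x; it must stay where it lies. The point is the middle of its top face; x points along its long side.
Mind the look-alikes: they are no part of the job. What is shaped like the part that bears cap_50_mid but yellow is not meant. Leave any blue look-alike of the part that bears cap_40_mid alone.

How it is judged:
At the end, for the whole second after the job is handed in: All four capacitors stand on the strip, upright within 0.1 rad and at rest, each within 10 mm of its ring's centre, in order of height from the shortest beside the steel post to the tallest at the other end (((horizontal distance between post_mid and mark_a below 0.1 m and horizontal distance between cap_30_mid and mark_a below 0.01 m and horizontal distance between cap_40_mid and mark_b below 0.01 m and horizontal distance between cap_50_mid and mark_c below 0.01 m and horizontal distance between cap_60_mid and mark_d below 0.01 m) or (horizontal distance between post_mid and mark_d below 0.1 m and horizontal distance between cap_30_mid and mark_d below 0.01 m and horizontal distance between cap_40_mid and mark_c below 0.01 m and horizontal distance between cap_50_mid and mark_b below 0.01 m and horizontal distance between cap_60_mid and mark_a below 0.01 m)) and angle between each of cap_30_mid, cap_40_mid, cap_50_mid, cap_60_mid's own z axis and vertical below 0.1 rad and height (world z) of cap_30_mid below 0.027 m and linear speed of each of cap_30, cap_40, cap_50, cap_60 below 0.02 m/s and height (world z) of cap_40_mid below 0.032 m and height (world z) of cap_50_mid below 0.037 m and height (world z) of cap_60_mid below 0.042 m); the robot touches nothing.
It fails at once if the red circuit board was shifted more than 15 mm (distance of board_mid from where it was at the start of the episode above 0.015 m).
It also fails if it takes over 96 s, if anything falls off the work surface, if the arm or the gripper's body presses on something with over 40 N, if the wrist force passes 120 N, or if a joint passes its speed limit or range.

## Working session

There is one attempt and no reset: what is moved stays moved. The work goes in short steps, Python scripts to look and compute and a tool call to move; the robot and the scene stay as the last step left them, time stands still between calls to the robot, and variables do not carry over. Pictures are saved under pics/ and viewed, about 12 in all and at most 16, crops included, and the job is handed in when it is done.

Besides the shell and the picture viewer there is one more tool, called after ">>>" as name([rows], argument=value, ...), one row to a line, values as JSON. arm_command: Moves the arm, as the interface text tells. Its arguments: {"type":"object","properties":{"motion":{"type":"array"},"hand":{"type":"number"},"squeeze":{"type":"number"}},"required":["motion"]}

```bash
mkdir -p pics && cat > h.py <<'E'
import numpy as np, cv2
from workcell import robot
def grab(n):
    f=robot.grab_frame(n); np.savez(''+n+'.npz',**f); return f
def save(img,name): cv2.imwrite('pics/'+name,cv2.cvtColor(np.ascontiguousarray(img),cv2.COLOR_RGB2BGR))
def world(f):
    K=f['camera_matrix'];z=f['z_map'];v,u=np.mgrid[:480,:640]
    c=np.stack([(u-K[0,2])/K[0,0]*z,(v-K[1,2])/K[1,1]*z,z],-1)
    return (c-f['t'])@f['R']
E
python3 - <<'E'
from h import *
for n in ('scene','side'):
    f=grab(n); save(f['color'],n+'0.png'); print(n,f['camera_matrix'].tolist(),(-f['R'].T@f['t']).round(3))
s=robot.state();print(s)
E
```

```text
scene [[433.88626670257287, 0.0, 316.32366915538256], [0.0, 433.88626670257287, 238.78853377148016], [0.0, 0.0, 1.0]] [ 0.985 -0.019  0.558]
side [[444.7812218338262, 0.0, 315.6147792789482], [0.0, 444.7812218338262, 240.50414167260658], [0.0, 0.0, 1.0]] [ 0.324 -0.583  0.582]
{'time': 0.1, 'joint_pos': array([-1.28949452,  0.59202429,  0.04830988,  1.60970109, -0.03327882,
        0.94271352, -0.03371606]), 'qvel': array([-0.00089293, -0.00165664, -0.00202749, -0.00208528, -0.00116656,
       -0.00030745,  0.00039331]), 'joint_torque': array([ 4.85498342e-03, -5.49993932e+01,  1.55342717e+00, -1.98822981e+01,
        9.72954469e-03,  3.78085300e-03, -1.09038564e-05]), 'tcp_pos': array([0.26513766, 0.67397049, 0.23025498]), 'orientation': array([-1.23718746e-04,  1.86270530e-01,  9.82497963e-01, -1.01340427e-03]), 'force': array([ 0.41967371,  0.75119534, -0.74790075]), 'ft_torque': array([-0.01426048,  0.08162122, -0.03024773]), 'width': 0.9998178295053657}
```

View pics/scene0.png

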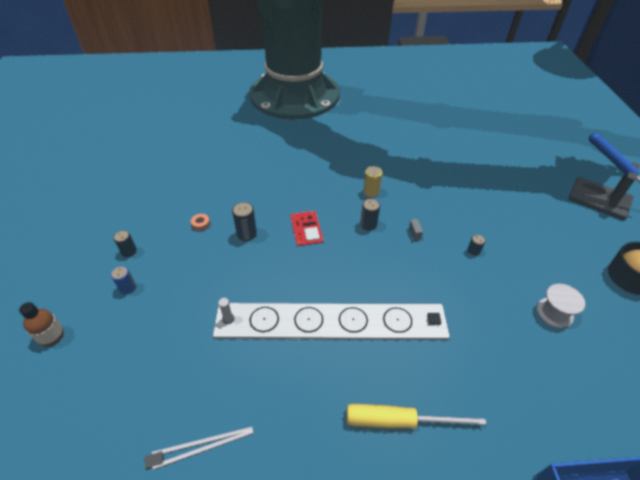

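View pics/side0.png

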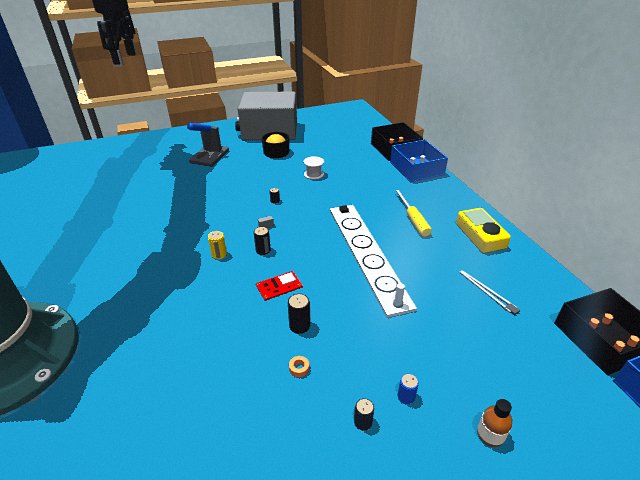

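Scene view candidates: black caps at (125,243), (245,221), (370,214) and (477,245). Look-alikes are blue (123,280) and yellow (373,181), to be left alone. The strip's post is at (226,312) and its rings at (264,319), (309,319), (353,319), (398,319). Board is at (307,227).

```bash
python3 - <<'E'
from h import *
F={n:dict(np.load(n+'.npz')) for n in('scene','side')}
def boxpts(n,c,r):
    f=F[n];W=world(f);u,v=c
    return W[v-r:v+r,u-r:u+r].reshape(-1,3)
C={'scene':dict(k1=(125,243),k2=(245,221),k3=(370,214),k4=(477,245),post=(226,312),blue=(123,280),yel=(373,181),nut=(416,229),ringnut=(200,222)),
'side':dict(k1=(364,414),k2=(299,313),k3=(262,240),k4=(275,196),post=(399,296),blue=(408,388),yel=(218,245),nut=(266,222),ringnut=(299,366))}
for n in C:
  for k,c in C[n].items():
    P=boxpts(n,c,16 if n=='scene' else 14); P=P[(P[:,2]>.004)&(P[:,2]<.1)]
    h=np.percentile(P[:,2],97); T=P[P[:,2]>h-.012 ]
    zt=np.percentile(P[:,2],90)
    T=P[abs(P[:,2]-zt)<.004]
    print(n,k,'h',h.round(4),'zt',zt.round(4),'minmax mid',((T.min(0)+T.max(0))/2).round(4)[:2],'ext',np.ptp(T,axis=0).round(4)[:2],len(T))
# ring dots, project
for n,pts in (('scene',[(264,319),(309,319),(353,319),(398,319),(433,319)]),):
  W=world(F[n])
  for u,v in pts: print(W[v-2:v+3,u-2:u+3].reshape(-1,3).mean(0).round(4))
for n in F:
  c=F[n]['color'].astype(int);W=world(F[n]);m=(c[...,0]>140)&(c[...,1]<60)&(c[...,2]<80)
  P=W[m];P=P[(P[:,2]<.02)&(P[:,2]>-.01)];print(n,'board',len(P),P.mean(0),cv2.minAreaRect(P[:,:2].astype(np.float32)))
a=cv2.resize(F['scene']['color'][190:350,100:500],None,fx=2,fy=2,interpolation=cv2.INTER_CUBIC);save(a,'crop1.png')
E
```

```text
scene k1 h 0.0425 zt 0.0417 minmax mid [ 0.4932 -0.2969] ext [0.0258 0.0252] 156
scene k2 h 0.0623 zt 0.0614 minmax mid [ 0.4683 -0.1013] ext [0.0288 0.0344] 231
scene k3 h 0.0521 zt 0.0512 minmax mid [0.4585 0.1137] ext [0.0301 0.029 ] 182
scene k4 h 0.0323 zt 0.0315 minmax mid [0.5299 0.2812] ext [0.0224 0.0217] 114
scene post h 0.0538 zt 0.0519 minmax mid [ 0.6408 -0.121 ] ext [0.0128 0.0132] 87
scene blue h 0.0425 zt 0.0419 minmax mid [ 0.5681 -0.2819] ext [0.0262 0.0249] 188
scene yel h 0.0521 zt 0.0513 minmax mid [0.3713 0.1325] ext [0.0311 0.0285] 145
scene nut h 0.0235 zt 0.023 minmax mid [0.4847 0.1909] ext [0.0329 0.0147] 120
scene ringnut h 0.015 zt 0.0143 minmax mid [ 0.4382 -0.1824] ext [0.0305 0.0309] 156
side k1 h 0.0414 zt 0.0407 minmax mid [ 0.4903 -0.2974] ext [0.0248 0.024 ] 254
side k2 h 0.061 zt 0.0602 minmax mid [ 0.462  -0.1062] ext [0.0338 0.0272] 209
side k3 h 0.0512 zt 0.0502 minmax mid [0.4549 0.112 ] ext [0.0285 0.0304] 123
side k4 h 0.0321 zt 0.0309 minmax mid [0.527  0.2802] ext [0.0197 0.0232] 42
side post h 0.0518 zt 0.0435 minmax mid [ 0.6369 -0.1242] ext [0.013  0.0104] 29
side blue h 0.0415 zt 0.0406 minmax mid [ 0.5661 -0.2835] ext [0.0248 0.025 ] 226
side yel h 0.0516 zt 0.0503 minmax mid [0.3677 0.1315] ext [0.0287 0.0301] 127
side nut h 0.0514 zt 0.0504 minmax mid [0.4549 0.1129] ext [0.0284 0.0287] 113
side ringnut h 0.0139 zt 0.0132 minmax mid [ 0.4345 -0.1835] ext [0.0306 0.0321] 223
[ 0.6448 -0.0685  0.0097]
[ 0.6492 -0.0031  0.0096]
[0.6537 0.0609 0.0098]
[0.6711 0.1206 0.0316]
[0.6783 0.1673 0.0382]
scene board 64 [0.4469329  0.00055368 0.00519963] ((0.4533672034740448, -0.0024571269750595093), (0.03232140466570854, 0.055137261748313904), 51.2402458190918)
side board 476 [ 0.45114117 -0.00145258  0.00333833] ((0.4558603763580322, 0.002994842827320099), (0.07566465437412262, 0.04754398390650749), 6.7975640296936035)
```

View pics/crop1.png

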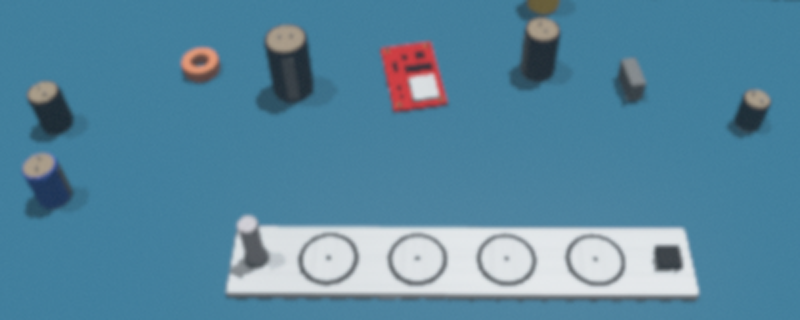

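Heights identify them by sleeve and size: (477,245) is 30 mm, (125,243) 40 mm, (370,214) 50 mm and (245,221) 60 mm. The crop shows all four with black sleeves, and the blue one and the yellow one excluded. The post is at the left (−y) end, so the order runs left to right: 30, 40, 50, 60. Next I'll locate the rings from both cameras and start moving.

```bash
cat >> h.py <<'E'
def ray(f,u,v,z):
    K=f['camera_matrix'];d=f['R'].T@np.array([(u-K[0,2])/K[0,0],(v-K[1,2])/K[1,1],1]);c=-f['R'].T@f['t']
    return (c+d*(z-c[2])/d[2])
def rings(f,mind=10):
    g=cv2.cvtColor(f['color'],cv2.COLOR_RGB2GRAY);s=4
    g=cv2.resize(g,None,fx=s,fy=s,interpolation=cv2.INTER_CUBIC)
    b=cv2.adaptiveThreshold(g,255,0,cv2.THRESH_BINARY_INV,s*20+1,12)
    out=[]
    for c in cv2.findContours(b,cv2.RETR_LIST,cv2.CHAIN_APPROX_NONE)[0]:
        if len(c)<60: continue
        (x,y),(a,d),t=cv2.fitEllipse(c)
        if min(a,d)<mind*s or max(a,d)>3*min(a,d): continue
        if abs(cv2.contourArea(c)/(np.pi*a*d/4)-1)>.06: continue
        u,v=(x+.5)/s-.5,(y+.5)/s-.5
        out.append((u,v,a/s,d/s,*ray(f,u,v,.008)))
    return out
E
python3 - <<'E'
from h import *
for n in('scene','side'):
    f=dict(np.load(n+'.npz'))
    for r in rings(f): 
        if .55<r[4]<.75 and -.15<r[5]<.2: print(n,np.round(r,4))
E
```

```text
scene [4.331128e+02 3.189005e+02 1.406690e+01 1.551900e+01 6.604000e-01
 1.783000e-01 8.000000e-03]
scene [3.973380e+02 3.193254e+02 2.108580e+01 2.499170e+01 6.576000e-01
 1.258000e-01 8.000000e-03]
scene [3.528305e+02 3.191736e+02 2.161060e+01 2.445480e+01 6.529000e-01
 6.090000e-02 8.000000e-03]
scene [ 3.083183e+02  3.189536e+02  2.197800e+01  2.413260e+01  6.481000e-01
 -4.100000e-03  8.000000e-03]
scene [ 2.637231e+02  3.187111e+02  2.151140e+01  2.479420e+01  6.432000e-01
 -6.910000e-02  8.000000e-03]
scene [3.972694e+02 3.197309e+02 2.513090e+01 3.162570e+01 6.582000e-01
 1.256000e-01 8.000000e-03]
scene [3.527972e+02 3.195828e+02 2.551160e+01 3.116220e+01 6.536000e-01
 6.070000e-02 8.000000e-03]
scene [ 3.082743e+02  3.193849e+02  2.574060e+01  3.099550e+01  6.488000e-01
 -4.200000e-03  8.000000e-03]
scene [ 2.637464e+02  3.191195e+02  2.555080e+01  3.159200e+01  6.439000e-01
 -6.910000e-02  8.000000e-03]
side [ 3.730729e+02  2.610160e+02  1.227320e+01  1.894940e+01  6.466000e-01
 -4.200000e-03  8.000000e-03]
side [ 3.730659e+02  2.612181e+02  1.530130e+01  2.258570e+01  6.464000e-01
 -4.800000e-03  8.000000e-03]
side [3.614366e+02 2.410468e+02 1.088730e+01 1.803110e+01 6.513000e-01
 6.070000e-02 8.000000e-03]
side [3.615037e+02 2.412545e+02 1.386280e+01 2.115880e+01 6.512000e-01
 6.000000e-02 8.000000e-03]
side [3.510360e+02 2.234513e+02 1.244470e+01 2.028500e+01 6.556000e-01
 1.244000e-01 8.000000e-03]
```

>>> arm_command([
  [[26, -40, 0, 0, 0, -0.14], [52, -80, 0, 0, 0, -0.28], [79, -120, 0, 0, 0, -0.42], [105, -158, 0, 0, 0, -0.56], [131, -197, 0, 0, 0, -0.7]],
], hand=-0.4, squeeze=40)

```text
time: 0.6
tcp_pos: [0.397, 0.4758, 0.231]
orientation: [-0.0, 0.514, 0.858, -0.0]
force: [-0.7, 0.5, 0.5]
width: 0.702
```

>>> arm_command([
  [[26, -40, -10, 0, 0, -0.14], [52, -80, -20, 0, 0, -0.28], [79, -120, -30, 0, 0, -0.42], [105, -158, -40, 0, 0, -0.56], [132, -197, -50, 0, 0, -0.56]],
])

```text
time: 1.1
tcp_pos: [0.5287, 0.2794, 0.1806]
orientation: [0.0, 0.73, 0.684, -0.0]
force: [0.7, -0.2, -0.3]
width: 0.698
```

```bash
python3 - <<'E'
from h import *
f=grab('wrist'); save(f['color'],'w1.png'); s=robot.state();print(s['tcp_pos'],s['orientation'],s['width'],f['R'],-f['R'].T@f['t'])
E
```

```text
[0.53412948 0.26820428 0.17995357] [ 0.00410387  0.73363392  0.67953091 -0.00147556] 0.7019810143296656 [[ 9.97869688e-01 -6.52351662e-02 -6.77179644e-04]
 [-6.17878992e-02 -9.48367928e-01  3.11095690e-01]
 [-2.09365945e-02 -3.10391118e-01 -9.50378352e-01]] [0.53446924 0.35840251 0.32368876]
```

View pics/w1.png

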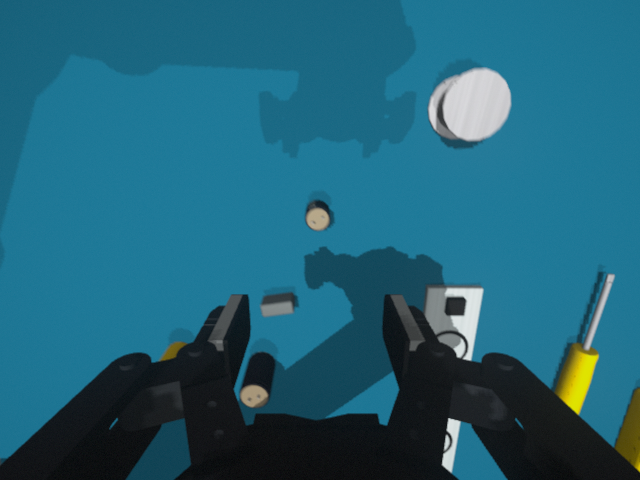

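Wrist view: the 30 mm cap is at (318,214), the 50 mm one at (256,390), the strip at right and the grey block at (278,303). I'll let the arm settle and measure cap_30.

>>> arm_command([
  [[0, 0, 0, 0, 0, 0], [0, 0, 0, 0, 0, 0], [0, 0, 0, 0, 0, 0]],
])

```text
time: 1.45
tcp_pos: [0.5273, 0.2827, 0.1812]
orientation: [-0.001, 0.728, 0.685, 0.0]
force: [-0.3, 0.1, 0.0]
width: 0.704
```

```bash
cat >> h.py <<'E'
def caps(f,lo=.025,box=None):
    W=world(f);m=((W[...,2]>lo)&(W[...,2]<.075)&(f['z_map']>0)).astype(np.uint8)
    n,L,st,ce=cv2.connectedComponentsWithStats(m)
    for i in range(1,n):
        if st[i,4]<60: continue
        P=W[L==i];z=np.percentile(P[:,2],80)
        sel=(L==i)&(abs(W[...,2]-z)<.0035);T=W[sel];
        if len(T)<30: continue
        lo_,hi=np.percentile(T,1,axis=0),np.percentile(T,99,axis=0)
        print('px',ce[i].round(),'top',z.round(4),'mid',((lo_+hi)/2)[:2].round(4),'ext',(hi-lo_)[:2].round(4),'tanmed',T[:,:2].mean(0).round(4))
E
python3 - <<'E'
from h import *
f=grab('wrist'); s=robot.state();print(s['tcp_pos'],s['orientation']);caps(f)
E
```

```text
[0.52730123 0.28288995 0.18129347] [-5.85953033e-04  7.28135868e-01  6.85432561e-01  1.34429230e-04]
px [476. 108.] top 0.04 mid [0.6566 0.3665] ext [0.0486 0.0482] tanmed [0.6565 0.3669]
px [318. 220.] top 0.0317 mid [0.5292 0.2827] ext [0.0203 0.0205] tanmed [0.5293 0.2831]
px [581. 388.] top 0.0265 mid [0.7945 0.0853] ext [0.0149 0.0645] tanmed [0.7946 0.0825]
px [256. 388.] top 0.0515 mid [0.4566 0.1154] ext [0.028  0.0277] tanmed [0.4569 0.1163]
px [636. 456.] top 0.0323 mid [ 0.8697 -0.0129] ext [0.0048 0.0282] tanmed [ 0.8696 -0.0154]
```

>>> arm_command([
  [[1, 0, -45, 0, 0, 0], [1, 0, -90, 0, 0, 0], [1, 0, -130, 0, 0, 0], [1, 0, -155, 0, 0, 0], [1, 0, -170, 0, 0, 0]],
])

```text
time: 2.0
tcp_pos: [0.5274, 0.2821, 0.0091]
orientation: [-0.001, 0.728, 0.685, -0.001]
force: [0.1, -0.2, -1.0]
width: 0.699
```

>>> arm_command([
  [[0, 0, -5, 0, 0, 0], [0, 0, -6, 0, 0, 0], [0, 0, -6, 0, 0, 0], [0, 0, -6, 0, 0, 0]],
])

```text
time: 2.4
tcp_pos: [0.5304, 0.2813, 0.0067]
orientation: [0.0, 0.729, 0.684, 0.001]
force: [-0.3, -0.4, -0.6]
width: 0.7
```

>>> arm_command([
  [[0, 0, 0, 0, 0, 0], [0, 0, 0, 0, 0, 0], [0, 0, 0, 0, 0, 0], [0, 0, 0, 0, 0, 0], [0, 0, 0, 0, 0, 0]],
], hand=1, squeeze=30)

```text
time: 2.9
tcp_pos: [0.5296, 0.2808, 0.0059]
orientation: [-0.0, 0.729, 0.684, 0.0]
force: [-1.2, -0.5, 5.8]
width: 0.242
```

>>> arm_command([
  [[0, 0, 0, 0, 0, 0], [0, 0, 0, 0, 0, 0], [0, 0, 0, 0, 0, 0], [0, 0, 0, 0, 0, 0]],
])

```text
time: 3.3
tcp_pos: [0.5296, 0.2808, 0.0059]
orientation: [-0.0, 0.729, 0.684, 0.0]
force: [-1.3, 0.0, 6.1]
width: 0.245
```

>>> arm_command([
  [[0, 0, 20, 0, 0, 0], [0, 0, 60, 0, 0, 0], [0, 0, 100, 0, 0, 0], [14, -40, 105, 0, 0, 0], [28, -85, 105, 0, 0, 0]],
])

```text
time: 3.8
tcp_pos: [0.5586, 0.1986, 0.1121]
orientation: [0.0, 0.727, 0.687, 0.003]
force: [1.4, 0.3, -0.8]
width: 0.251
```

>>> arm_command([
  [[15, -46, 0, 0, 0, 0], [30, -92, 0, 0, 0, 0], [45, -138, 0, 0, 0, 0], [60, -184, 0, 0, 0, 0], [74, -225, 0, 0, 0, 0]],
])

```text
time: 4.3
tcp_pos: [0.6316, -0.0323, 0.1101]
orientation: [0.0, 0.73, 0.684, -0.0]
force: [-0.3, -0.3, 0.2]
width: 0.241
```

>>> arm_command([
  [[12, -40, 0, 0, 0, 0], [12, -40, 0, 0, 0, 0], [12, -40, 0, 0, 0, 0], [12, -40, 0, 0, 0, 0], [12, -40, 0, 0, 0, 0]],
])

```text
time: 4.8
tcp_pos: [0.6429, -0.0668, 0.1099]
orientation: [-0.001, 0.728, 0.685, 0.0]
force: [-0.3, -0.1, -0.1]
width: 0.246
```

```bash
python3 - <<'E'
from h import *
f=grab('wrist'); save(f['color'],'w2.png'); s=robot.state();print(s['tcp_pos'],s['orientation'],s['width'])
for r in rings(f):
    if .55<r[4]<.75 and -.15<r[5]<.2: print(np.round(r,4))
caps(f,.03)
E
```

```text
[ 0.643042   -0.06696109  0.11000792] [-6.88855585e-04  7.28303611e-01  6.85254237e-01  7.83395688e-05] 0.2443513312256984
[ 3.164414e+02  2.403504e+02  4.672030e+01  4.998750e+01  6.436000e-01
 -6.880000e-02  8.000000e-03]
[ 3.165722e+02  2.403063e+02  5.681240e+01  5.918120e+01  6.437000e-01
 -6.880000e-02  8.000000e-03]
[ 3.177579e+02  1.501043e+02  5.407150e+01  5.574440e+01  6.484000e-01
 -3.700000e-03  8.000000e-03]
[ 3.178128e+02  1.499311e+02  6.426000e+01  6.645670e+01  6.484000e-01
 -3.600000e-03  8.000000e-03]
[3.192428e+02 4.280920e+01 5.927050e+01 6.675990e+01 6.532000e-01
 6.150000e-02 8.000000e-03]
[3.192416e+02 4.273590e+01 7.012860e+01 7.910950e+01 6.532000e-01
 6.160000e-02 8.000000e-03]
px [ 54. 319.] top 0.0614 mid [ 0.465  -0.1007] ext [0.0326 0.0327] tanmed [ 0.4659 -0.0998]
px [621. 448.] top 0.0466 mid [ 0.8777 -0.25  ] ext [0.017  0.0123] tanmed [ 0.8749 -0.2474]
```

View pics/w2.png

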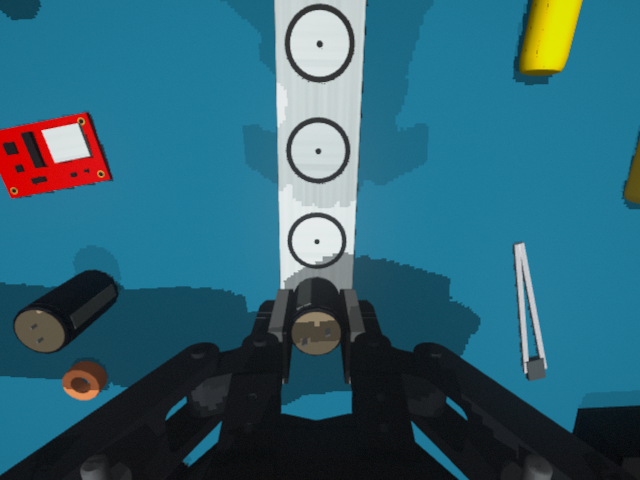

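Held cap top is at (317,333), centred in the jaws. Rings 1–3 are at (317,240), (318,150) and (319,43), agreeing with the other cameras. Checking the held cap's position.

```bash
cat >> h.py <<'E'
def held(f,px,r=26,tol=.004):
    W=world(f);u,v=px;P=W[v-r:v+r,u-r:u+r].reshape(-1,3);c=f['color'][v-r:v+r,u-r:u+r].reshape(-1,3).astype(int)
    tan=(c[:,0]-c[:,2]>20)&(c[:,0]>60);z=np.median(P[tan,2]);T=P[tan&(abs(P[:,2]-z)<tol)]
    lo,hi=np.percentile(T,1,axis=0),np.percentile(T,99,axis=0)
    print('held top',z.round(4),'mid',((lo+hi)/2)[:2].round(4),'ext',(hi-lo)[:2].round(4),len(T))
E
python3 - <<'E'
from h import *
f=grab('wrist');held(f,(317,333));s=robot.state();print(s['tcp_pos'])
E
```

```text
held top 0.1352 mid [ 0.6437 -0.0651] ext [0.0154 0.0188] 738
[ 0.64317045 -0.06728747  0.11014176]
```

>>> arm_command([
  [[0, -3, -40, 0, 0, 0], [0, -3, -75, 0, 0, 0], [0, -3, -88, 0, 0, 0], [0, -3, -92, 0, 0, 0], [0, -3, -94, 0, 0, 0]],
])

```text
time: 5.4
tcp_pos: [0.644, -0.072, 0.0167]
orientation: [0.0, 0.729, 0.684, 0.0]
force: [1.0, -0.0, 0.2]
width: 0.243
```

>>> arm_command([
  [[0, 0, -1, 0, 0, 0], [0, 0, -2, 0, 0, 0], [0, 0, -2, 0, 0, 0], [0, 0, -2, 0, 0, 0]],
])

```text
time: 5.8
tcp_pos: [0.6438, -0.0724, 0.015]
orientation: [0.0, 0.729, 0.684, 0.0]
force: [0.7, 0.3, -0.9]
width: 0.243
```

>>> arm_command([
  [[0, 1, -1, 0, 0, 0], [0, 1, -1, 0, 0, 0], [0, 1, -1, 0, 0, 0]],
])

```text
time: 6.1
tcp_pos: [0.6438, -0.0717, 0.014]
orientation: [0.0, 0.729, 0.684, 0.0]
force: [-0.2, -1.1, 5.4]
width: 0.25
```

>>> arm_command([
  [[0, 0, 0, 0, 0, 0], [0, 0, 0, 0, 0, 0], [0, 0, 0, 0, 0, 0], [0, 0, 0, 0, 0, 0], [0, 0, 0, 0, 0, 0]],
], hand=-0.4)

```text
time: 6.6
tcp_pos: [0.6433, -0.0712, 0.0131]
orientation: [-0.0, 0.729, 0.684, -0.0]
force: [0.1, -0.1, -0.1]
width: 0.7
```

>>> arm_command([
  [[0, 0, 10, 0, 0, 0], [0, 0, 30, 0, 0, 0], [0, 0, 70, 0, 0, 0], [0, -15, 110, 0, 0, 0], [0, -60, 120, 0, 0, 0]],
])

```text
time: 7.1
tcp_pos: [0.6476, -0.1255, 0.1382]
orientation: [0.002, 0.726, 0.688, 0.004]
force: [1.0, -0.6, -0.8]
width: 0.697
```

>>> arm_command([
  [[0, 0, 0, 0, 0, 0], [0, 0, 0, 0, 0, 0], [0, 0, 0, 0, 0, 0], [0, 0, 0, 0, 0, 0]],
])

```text
time: 7.5
tcp_pos: [0.643, -0.1293, 0.1325]
orientation: [-0.001, 0.729, 0.685, -0.0]
force: [0.2, -0.2, 0.5]
width: 0.703
```

```bash
python3 - <<'E'
from h import *
f=grab('wrist'); save(f['color'],'w3.png'); s=robot.state();print(s['tcp_pos'],s['orientation'],s['width'])
for r in rings(f):
    if .55<r[4]<.75 and -.15<r[5]<.2: print(np.round(r,4))
caps(f,.03)
E
```

```text
[ 0.64309549 -0.12944086  0.13249281] [-9.36736669e-04  7.28625845e-01  6.84911291e-01 -1.53636192e-04] 0.6998463805206377
[ 3.122841e+02  1.576461e+02  2.765160e+01  2.901090e+01  6.440000e-01
 -7.300000e-02  8.000000e-03]
[ 3.124395e+02  1.563584e+02  3.383800e+01  3.553040e+01  6.442000e-01
 -7.200000e-02  8.000000e-03]
[ 3.110190e+02  1.516291e+02  4.863090e+01  5.122860e+01  6.433000e-01
 -6.850000e-02  8.000000e-03]
[ 3.113592e+02  1.514347e+02  5.864470e+01  6.047160e+01  6.436000e-01
 -6.840000e-02  8.000000e-03]
[ 3.121277e+02  5.463820e+01  5.361280e+01  5.990970e+01  6.484000e-01
 -3.400000e-03  8.000000e-03]
[ 3.121404e+02  5.459150e+01  6.370140e+01  7.124750e+01  6.484000e-01
 -3.400000e-03  8.000000e-03]
px [311. 156.] top 0.0396 mid [ 0.644 -0.07 ] ext [0.0205 0.0206] tanmed [ 0.644  -0.0698]
px [ 51. 221.] top 0.0614 mid [ 0.4648 -0.101 ] ext [0.0328 0.0324] tanmed [ 0.4657 -0.1006]
px [310. 232.] top 0.054 mid [ 0.6396 -0.1206] ext [0.0128 0.0128] tanmed [ 0.6396 -0.1204]
px [606. 386.] top 0.0485 mid [ 0.879  -0.2774] ext [0.0199 0.0658] tanmed [ 0.8727 -0.2699]
px [246. 408.] top 0.0414 mid [ 0.5747 -0.2803] ext [0.0103 0.02  ] tanmed [ 0.5749 -0.279 ]
px [163. 433.] top 0.0418 mid [ 0.4961 -0.2975] ext [0.0173 0.0209] tanmed [ 0.4979 -0.2981]
px [632. 456.] top 0.0422 mid [ 0.9151 -0.352 ] ext [0.0114 0.0027] tanmed [ 0.9143 -0.3521]
```

View pics/w3.png

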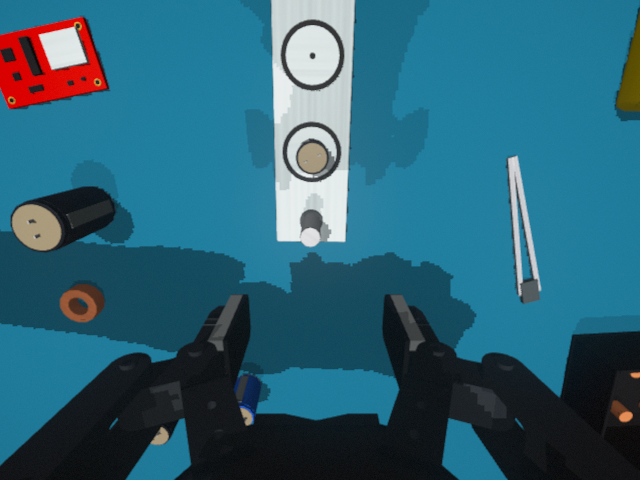

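cap_30 stands at (0.644,−0.070), 1.5 mm from its ring. In the view it is at (312,156), inside the ring. On to cap_40 at about (0.4925,−0.297).

>>> arm_command([
  [[-30, -35, 0, 0, 0, 0], [-60, -70, 0, 0, 0, 0], [-90, -105, 0, 0, 0, 0], [-120, -140, 0, 0, 0, 0], [-150, -166, 0, 0, 0, 0]],
])

```text
time: 8.05
tcp_pos: [0.4923, -0.2989, 0.133]
orientation: [0.0, 0.729, 0.684, -0.0]
force: [0.7, -1.1, -0.1]
width: 0.698
```

>>> arm_command([
  [[0, 0, 0, 0, 0, 0], [0, 0, 0, 0, 0, 0], [0, 0, 0, 0, 0, 0], [0, 0, 0, 0, 0, 0]],
])

```text
time: 8.45
tcp_pos: [0.4951, -0.2954, 0.1331]
orientation: [-0.0, 0.728, 0.685, 0.001]
force: [1.0, -0.2, -0.5]
width: 0.704
```

```bash
python3 - <<'E'
from h import *
f=grab('wrist'); save(f['color'],'w4.png'); s=robot.state();print(s['tcp_pos'],s['orientation'],s['width'])
caps(f,.03)
E
```

```text
[ 0.49497457 -0.29558755  0.13309575] [-6.79274879e-05  7.28137812e-01  6.85430637e-01  4.04076240e-04] 0.700945501508296
px [415. 216.] top 0.0416 mid [ 0.5671 -0.2824] ext [0.0231 0.0231] tanmed [ 0.567  -0.2819]
px [311. 241.] top 0.0416 mid [ 0.4922 -0.2963] ext [0.0229 0.0231] tanmed [ 0.4923 -0.296 ]
px [514. 325.] top 0.0588 mid [ 0.6434 -0.3714] ext [0.0169 0.0163] tanmed [ 0.641  -0.3688]
px [635. 461.] top 0.0383 mid [ 0.7768 -0.5291] ext [0.007  0.0046] tanmed [ 0.7764 -0.5291]
```

>>> arm_command([
  [[-1, 0, -45, 0, 0, 0], [-1, 0, -85, 0, 0, 0], [-1, 0, -110, 0, 0, 0], [-1, 0, -122, 0, 0, 0], [-1, 0, -123, 0, 0, 0]],
])

```text
time: 9.0
tcp_pos: [0.4922, -0.2962, 0.0089]
orientation: [-0.001, 0.729, 0.685, -0.0]
force: [0.4, 0.6, -0.3]
width: 0.7
```

>>> arm_command([
  [[0, 0, 0, 0, 0, 0], [0, 0, 0, 0, 0, 0], [0, 0, 0, 0, 0, 0]],
])

```text
time: 9.3
tcp_pos: [0.4934, -0.2978, 0.0117]
orientation: [0.001, 0.729, 0.684, 0.0]
force: [-0.1, 0.6, -0.0]
width: 0.699
```

>>> arm_command([
  [[0, 0, 0, 0, 0, 0], [0, 0, 0, 0, 0, 0], [0, 0, 0, 0, 0, 0], [0, 0, 0, 0, 0, 0], [0, 0, 0, 0, 0, 0]],
], hand=1, squeeze=30)

```text
time: 9.8
tcp_pos: [0.4927, -0.2974, 0.0109]
orientation: [0.0, 0.729, 0.684, 0.0]
force: [-0.6, 0.7, 5.4]
width: 0.279
```

>>> arm_command([
  [[0, 0, 0, 0, 0, 0], [0, 0, 0, 0, 0, 0], [0, 0, 0, 0, 0, 0], [0, 0, 0, 0, 0, 0]],
])

```text
time: 10.2
tcp_pos: [0.4926, -0.2974, 0.0109]
orientation: [0.0, 0.729, 0.684, 0.0]
force: [-1.2, 1.1, 5.2]
width: 0.283
```

>>> arm_command([
  [[0, 0, 20, 0, 0, 0], [0, 0, 60, 0, 0, 0], [0, 0, 100, 0, 0, 0], [10, 20, 120, 0, 0, 0], [30, 58, 120, 0, 0, 0]],
])

```text
time: 10.7
tcp_pos: [0.5228, -0.2442, 0.1339]
orientation: [0.004, 0.732, 0.681, 0.0]
force: [1.4, 0.8, -0.5]
width: 0.282
```

>>> arm_command([
  [[22, 42, 0, 0, 0, 0], [44, 84, 0, 0, 0, 0], [66, 126, 0, 0, 0, 0], [88, 168, 0, 0, 0, 0], [108, 205, 0, 0, 0, 0]],
])

```text
time: 11.2
tcp_pos: [0.631, -0.0314, 0.13]
orientation: [-0.0, 0.729, 0.685, 0.0]
force: [-0.1, 0.4, -0.8]
width: 0.282
```

>>> arm_command([
  [[18, 30, -10, 0, 0, 0], [18, 30, -10, 0, 0, 0], [18, 30, -10, 0, 0, 0], [18, 30, -10, 0, 0, 0], [18, 30, -10, 0, 0, 0]],
])

```text
time: 11.7
tcp_pos: [0.6476, -0.0067, 0.1205]
orientation: [0.0, 0.73, 0.683, -0.001]
force: [-0.6, -0.1, -0.7]
width: 0.279
```

```bash
python3 - <<'E'
from h import *
f=grab('wrist'); save(f['color'],'w5.png'); s=robot.state();print(s['tcp_pos'],s['orientation'],s['width'])
for r in rings(f):
    if .55<r[4]<.75 and -.15<r[5]<.2: print(np.round(r,4))
held(f,(317,338),30)
E
```

```text
[ 0.64779608 -0.00648015  0.1205735 ] [ 2.45540928e-04  7.30378207e-01  6.83042813e-01 -3.60464641e-04] 0.2783200334838442
[ 3.15795e+02  3.42105e+02  4.99319e+01  5.89619e+01  6.41400e-01
 -1.04400e-01  8.00000e-03]
[ 3.161388e+02  2.301725e+02  4.631620e+01  4.830010e+01  6.484000e-01
 -4.200000e-03  8.000000e-03]
[ 3.165448e+02  2.301071e+02  5.529320e+01  5.847400e+01  6.487000e-01
 -4.200000e-03  8.000000e-03]
[3.167123e+02 1.418993e+02 5.212010e+01 5.411560e+01 6.532000e-01
 6.110000e-02 8.000000e-03]
[3.167479e+02 1.417116e+02 6.199780e+01 6.445050e+01 6.532000e-01
 6.120000e-02 8.000000e-03]
[3.174404e+02 3.784680e+01 5.698490e+01 6.455050e+01 6.580000e-01
 1.263000e-01 8.000000e-03]
[3.174925e+02 3.786270e+01 6.755640e+01 7.648620e+01 6.580000e-01
 1.263000e-01 8.000000e-03]
held top 0.1507 mid [ 0.6482 -0.006 ] ext [0.0176 0.0212] 812
```

View pics/w5.png

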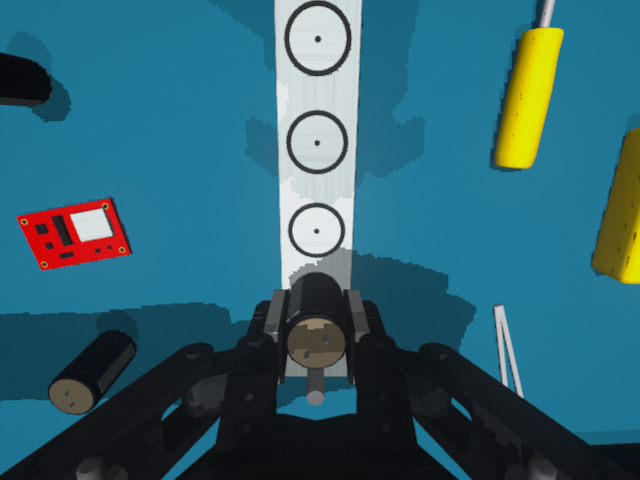

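Held cap_40 is at (316,343) over ring 2, level and centred. Rings 2–4 ahead are clear. Lowering.

>>> arm_command([
  [[0, 0, -40, 0, 0, 0], [0, 0, -75, 0, 0, 0], [0, 0, -93, 0, 0, 0], [0, 0, -98, 0, 0, 0], [0, 0, -100, 0, 0, 0]],
])

```text
time: 12.25
tcp_pos: [0.6486, -0.005, 0.0204]
orientation: [0.0, 0.73, 0.684, -0.0]
force: [0.2, 0.1, 0.1]
width: 0.279
```

>>> arm_command([
  [[0, 0, -1, 0, 0, 0], [0, 0, -2, 0, 0, 0], [0, 0, -2, 0, 0, 0], [0, 0, -2, 0, 0, 0]],
])

```text
time: 12.65
tcp_pos: [0.6489, -0.0042, 0.0191]
orientation: [0.0, 0.729, 0.684, 0.0]
force: [0.4, -0.2, 0.3]
width: 0.28
```

>>> arm_command([
  [[0, 0, -1, 0, 0, 0], [0, 0, -1, 0, 0, 0], [0, 0, -1, 0, 0, 0]],
])

```text
time: 12.95
tcp_pos: [0.6489, -0.0043, 0.0189]
orientation: [0.0, 0.729, 0.684, 0.001]
force: [-1.3, 1.7, 8.1]
width: 0.286
```

>>> arm_command([
  [[0, 0, 0, 0, 0, 0], [0, 0, 0, 0, 0, 0], [0, 0, 0, 0, 0, 0], [0, 0, 0, 0, 0, 0], [0, 0, 0, 0, 0, 0]],
], hand=-0.4)

```text
time: 13.45
tcp_pos: [0.6483, -0.0043, 0.0171]
orientation: [-0.0, 0.729, 0.684, -0.0]
force: [0.2, -0.2, -0.0]
width: 0.698
```

>>> arm_command([
  [[0, 0, 10, 0, 0, 0], [0, 0, 30, 0, 0, 0], [0, 0, 70, 0, 0, 0], [0, 0, 115, 0, 0, 0], [-10, 0, 132, 0, 0, 0]],
])

```text
time: 13.95
tcp_pos: [0.6425, -0.0048, 0.1546]
orientation: [0.003, 0.729, 0.684, 0.003]
force: [-1.1, 0.0, -0.7]
width: 0.699
```

>>> arm_command([
  [[-40, 20, 0, 0, 0, 0], [-80, 45, 0, 0, 0, 0], [-120, 75, 0, 0, 0, 0], [-155, 100, 0, 0, 0, 0], [-181, 118, 0, 0, 0, 0]],
])

```text
time: 14.45
tcp_pos: [0.4545, 0.1152, 0.1498]
orientation: [-0.001, 0.729, 0.685, -0.0]
force: [-0.4, -0.1, -0.5]
width: 0.702
```

>>> arm_command([
  [[0, 0, 0, 0, 0, 0], [0, 0, 0, 0, 0, 0], [0, 0, 0, 0, 0, 0], [0, 0, 0, 0, 0, 0]],
])

```text
time: 14.85
tcp_pos: [0.459, 0.1128, 0.1496]
orientation: [0.001, 0.73, 0.683, 0.001]
force: [0.2, 0.4, -0.2]
width: 0.7
```

```bash
python3 - <<'E'
from h import *
f=grab('wrist'); save(f['color'],'w6.png'); s=robot.state();print(s['tcp_pos'],s['orientation'],s['width'])
caps(f,.03)
print('scene');f=grab('scene');caps(f,.03)
E
```

```text
[0.45878095 0.11283486 0.14950164] [5.39095744e-04 7.30062649e-01 6.83379889e-01 4.06348914e-04] 0.7011912700870169
px [194. 217.] top 0.0516 mid [0.37   0.1332] ext [0.0279 0.0275] tanmed [0.3703 0.1334]
px [312. 233.] top 0.0516 mid [0.4565 0.1148] ext [0.0276 0.0278] tanmed [0.4566 0.1151]
px [545. 349.] top 0.0493 mid [ 0.6483 -0.0027] ext [0.0236 0.0228] tanmed [ 0.6474 -0.002 ]
scene
px [605.   4.] top 0.0496 mid [-0.4086  0.9957] ext [0.0227 0.0342] tanmed [-0.4052  0.9922]
px [294.  85.] top 0.0625 mid [ 0.0392 -0.001 ] ext [0.0563 0.1287] tanmed [ 0.0529 -0.0031]
px [373. 176.] top 0.0507 mid [0.3707 0.132 ] ext [0.0291 0.0269] tanmed [0.3742 0.1304]
px [622. 187.] top 0.0656 mid [0.4422 0.5628] ext [0.0277 0.0162] tanmed [0.449  0.5611]
px [370. 209.] top 0.0511 mid [0.4583 0.1137] ext [0.0275 0.0277] tanmed [0.459  0.1136]
px [243. 215.] top 0.0612 mid [ 0.4655 -0.1009] ext [0.0341 0.032 ] tanmed [ 0.4665 -0.1009]
px [630. 259.] top 0.0448 mid [0.5939 0.5039] ext [0.0609 0.045 ] tanmed [0.5927 0.4981]
px [120. 274.] top 0.0417 mid [ 0.5685 -0.2823] ext [0.0239 0.0237] tanmed [ 0.5696 -0.2817]
px [565. 299.] top 0.0401 mid [0.6581 0.3658] ext [0.0481 0.0493] tanmed [0.6585 0.3654]
px [308. 308.] top 0.0495 mid [ 0.6503 -0.0037] ext [0.0229 0.0234] tanmed [ 0.6508 -0.0037]
px [225. 306.] top 0.0537 mid [ 0.6404 -0.1208] ext [0.0136 0.0123] tanmed [ 0.6409 -0.1206]
px [ 39. 321.] top 0.0569 mid [ 0.6476 -0.3714] ext [0.0224 0.0219] tanmed [ 0.6502 -0.3688]
px [261. 310.] top 0.0397 mid [ 0.6448 -0.0701] ext [0.0208 0.0202] tanmed [ 0.6453 -0.07  ]
px [588. 465.] top 0.0503 mid [0.8779 0.2932] ext [0.0149 0.0981] tanmed [0.8733 0.2863]
```

View pics/w6.png

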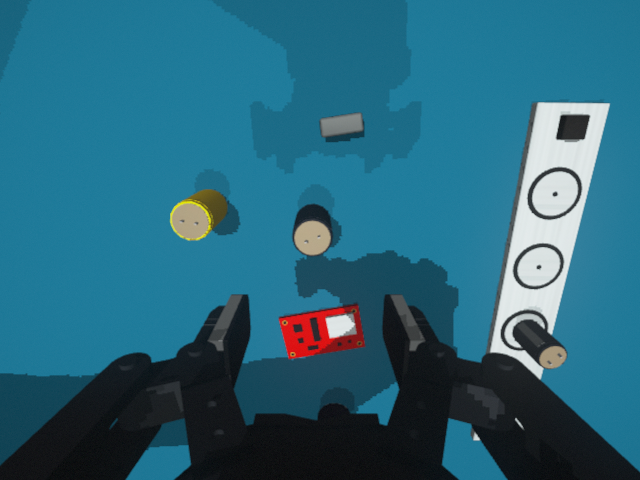

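cap_40 stands at (545,349), centred on ring 2. cap_50 (black) is at (312,233), directly under the gripper, and yellow at (194,217) is clear. Descending.

>>> arm_command([
  [[0, 0, -45, 0, 0, 0], [0, 0, -90, 0, 0, 0], [0, 0, -120, 0, 0, 0], [0, 0, -132, 0, 0, 0], [0, 0, -134, 0, 0, 0]],
])

```text
time: 15.45
tcp_pos: [0.4572, 0.113, 0.0141]
orientation: [-0.001, 0.73, 0.684, -0.001]
force: [0.0, -0.3, 0.6]
width: 0.703
```

>>> arm_command([
  [[0, 0, 0, 0, 0, 0], [0, 0, 0, 0, 0, 0], [0, 0, 0, 0, 0, 0]],
])

```text
time: 15.75
tcp_pos: [0.4583, 0.1139, 0.0166]
orientation: [0.001, 0.729, 0.684, 0.001]
force: [0.9, -0.1, 1.0]
width: 0.703
```

>>> arm_command([
  [[0, 0, 0, 0, 0, 0], [0, 0, 0, 0, 0, 0], [0, 0, 0, 0, 0, 0], [0, 0, 0, 0, 0, 0], [0, 0, 0, 0, 0, 0]],
], hand=1, squeeze=35)

```text
time: 16.25
tcp_pos: [0.4576, 0.1139, 0.016]
orientation: [0.0, 0.729, 0.684, 0.0]
force: [-0.4, 0.6, 5.7]
width: 0.343
```

>>> arm_command([
  [[0, 0, 0, 0, 0, 0], [0, 0, 0, 0, 0, 0], [0, 0, 0, 0, 0, 0], [0, 0, 0, 0, 0, 0]],
])

```text
time: 16.65
tcp_pos: [0.4575, 0.1139, 0.016]
orientation: [0.0, 0.729, 0.684, 0.0]
force: [-0.8, -0.8, 6.4]
width: 0.345
```

>>> arm_command([
  [[0, 0, 20, 0, 0, 0], [0, 0, 60, 0, 0, 0], [0, 0, 100, 0, 0, 0], [30, -8, 115, 0, 0, 0], [70, -19, 115, 0, 0, 0]],
])

```text
time: 17.15
tcp_pos: [0.5271, 0.096, 0.133]
orientation: [-0.0, 0.728, 0.685, 0.001]
force: [0.8, 0.8, -0.6]
width: 0.344
```

>>> arm_command([
  [[40, -11, 0, 0, 0, 0], [80, -22, 0, 0, 0, 0], [110, -30, 0, 0, 0, 0], [126, -34, 0, 0, 0, 0], [126, -34, 0, 0, 0, 0]],
])

```text
time: 17.65
tcp_pos: [0.6559, 0.0594, 0.1304]
orientation: [0.001, 0.73, 0.684, 0.001]
force: [0.4, -0.4, -1.6]
width: 0.345
```

>>> arm_command([
  [[0, 0, 0, 0, 0, 0], [0, 0, 0, 0, 0, 0], [0, 0, 0, 0, 0, 0], [0, 0, 0, 0, 0, 0], [0, 0, 0, 0, 0, 0]],
])

```text
time: 18.15
tcp_pos: [0.6529, 0.061, 0.1304]
orientation: [-0.0, 0.729, 0.684, -0.0]
force: [1.6, 1.0, -1.2]
width: 0.341
```

```bash
python3 - <<'E'
from h import *
f=grab('wrist'); save(f['color'],'w7.png'); s=robot.state();print(s['tcp_pos'],s['orientation'],s['width'])
for r in rings(f):
    if .55<r[4]<.75 and -.15<r[5]<.2: print(np.round(r,4))
held(f,(317,343),36)
E
```

```text
[0.65309337 0.06091329 0.1304227 ] [-7.83111972e-05  7.29258820e-01  6.84237947e-01 -1.91706393e-06] 0.3408212527005712
[ 3.142837e+02  3.886948e+02  1.125430e+01  2.091400e+01  6.420000e-01
 -9.410000e-02  8.000000e-03]
[ 3.158190e+02  3.501326e+02  6.171130e+01  7.319030e+01  6.461000e-01
 -5.180000e-02  8.000000e-03]
[3.157297e+02 2.302838e+02 4.452700e+01 4.638070e+01 6.532000e-01
 6.060000e-02 8.000000e-03]
[3.158055e+02 2.299494e+02 5.326410e+01 5.519080e+01 6.533000e-01
 6.090000e-02 8.000000e-03]
[3.165763e+02 1.455905e+02 4.980040e+01 5.168880e+01 6.580000e-01
 1.259000e-01 8.000000e-03]
[3.166223e+02 1.454826e+02 5.935620e+01 6.174230e+01 6.580000e-01
 1.260000e-01 8.000000e-03]
[3.176986e+02 6.719070e+01 1.038930e+01 1.616440e+01 6.621000e-01
 1.784000e-01 8.000000e-03]
held top 0.1655 mid [0.653  0.0617] ext [0.0204 0.0251] 1150
```

View pics/w7.png

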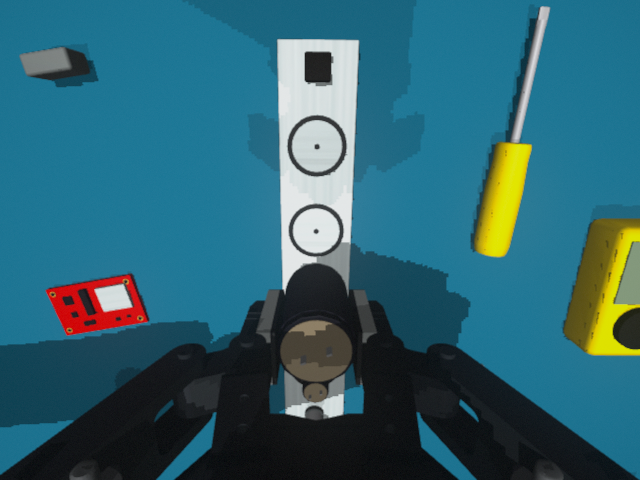

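Held cap_50 is at (316,350), rings 3 and 4 at (316,230) and (317,145). It is aligned within 1 mm. Lowering, releasing and going to cap_60 at (0.466,−0.101).

>>> arm_command([
  [[0, -1, -45, 0, 0, 0], [0, -1, -80, 0, 0, 0], [0, -1, -97, 0, 0, 0], [0, -1, -102, 0, 0, 0], [0, -1, -104, 0, 0, 0]],
])

```text
time: 18.7
tcp_pos: [0.6539, 0.0595, 0.0264]
orientation: [0.0, 0.729, 0.684, 0.0]
force: [-0.0, 0.7, -0.4]
width: 0.344
```

>>> arm_command([
  [[0, 0, -1, 0, 0, 0], [0, 0, -2, 0, 0, 0], [0, 0, -3, 0, 0, 0], [0, 0, -3, 0, 0, 0], [0, 0, -3, 0, 0, 0]],
])

```text
time: 19.2
tcp_pos: [0.6541, 0.0598, 0.0241]
orientation: [0.0, 0.729, 0.684, 0.001]
force: [-0.7, 0.1, 3.7]
width: 0.341
```

>>> arm_command([
  [[0, 0, 0, 0, 0, 0], [0, 0, 0, 0, 0, 0], [0, 0, 0, 0, 0, 0], [0, 0, 0, 0, 0, 0], [0, 0, 0, 0, 0, 0]],
], hand=-0.5)

```text
time: 19.7
tcp_pos: [0.6533, 0.0597, 0.0232]
orientation: [-0.0, 0.729, 0.684, -0.0]
force: [-0.4, -0.0, 0.5]
width: 0.749
```

>>> arm_command([
  [[0, 0, 10, 0, 0, 0], [0, 0, 30, 0, 0, 0], [0, 0, 70, 0, 0, 0], [0, 0, 115, 0, 0, 0], [-10, 0, 137, 0, 0, 0]],
])

```text
time: 20.2
tcp_pos: [0.647, 0.0594, 0.1651]
orientation: [0.003, 0.729, 0.684, 0.003]
force: [0.8, -1.7, 0.2]
width: 0.749
```

>>> arm_command([
  [[-35, -32, 0, 0, 0, 0], [-70, -64, 0, 0, 0, 0], [-105, -96, 0, 0, 0, 0], [-140, -128, 0, 0, 0, 0], [-177, -161, 0, 0, 0, 0]],
])

```text
time: 20.7
tcp_pos: [0.4655, -0.1024, 0.1612]
orientation: [0.001, 0.729, 0.684, 0.001]
force: [0.7, -0.7, 0.0]
width: 0.747
```

>>> arm_command([
  [[0, 0, 0, 0, 0, 0], [0, 0, 0, 0, 0, 0], [0, 0, 0, 0, 0, 0], [0, 0, 0, 0, 0, 0]],
])

```text
time: 21.1
tcp_pos: [0.4681, -0.1003, 0.1606]
orientation: [0.0, 0.728, 0.685, 0.001]
force: [1.0, 0.3, 0.2]
width: 0.75
```

```bash
python3 - <<'E'
from h import *
f=grab('wrist'); save(f['color'],'w8.png'); s=robot.state();print(s['tcp_pos'],s['orientation'],s['width'])
caps(f,.03)
E
```

```text
[ 0.46783658 -0.10023797  0.16040877] [3.23011014e-04 7.28473762e-01 6.85073504e-01 4.09041084e-04] 0.7490586835226283
px [575.   3.] top 0.0397 mid [0.6526 0.0455] ext [0.0146 0.0035] tanmed [0.6514 0.0453]
px [565.  83.] top 0.0493 mid [ 0.6485 -0.0037] ext [0.0239 0.0231] tanmed [ 0.6476 -0.0037]
px [539. 177.] top 0.0395 mid [ 0.643  -0.0698] ext [0.0201 0.0207] tanmed [ 0.6425 -0.0696]
px [310. 235.] top 0.0616 mid [ 0.4641 -0.1006] ext [0.032  0.0325] tanmed [ 0.4641 -0.1003]
px [531. 244.] top 0.0536 mid [ 0.6388 -0.1208] ext [0.0135 0.0131] tanmed [ 0.6383 -0.1203]
px [494. 469.] top 0.0484 mid [ 0.6353 -0.3636] ext [0.0144 0.0156] tanmed [ 0.6354 -0.3618]
```

View pics/w8.png

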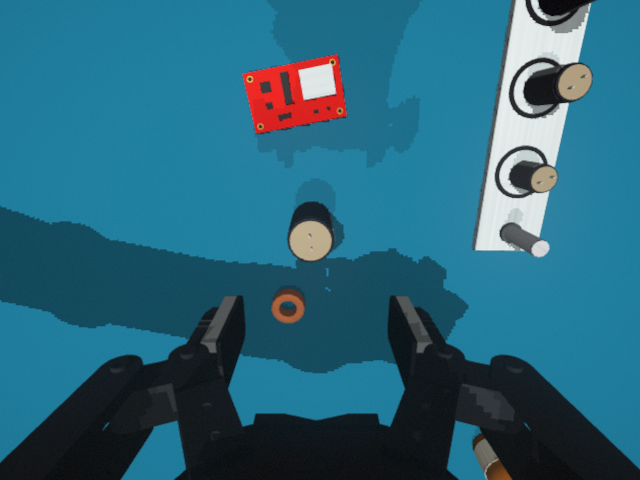

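cap_60 is at (310,235), directly under the gripper. The board at (295,95) and the orange ring at (288,305) are clear of the fingers. Descending.

>>> arm_command([
  [[-1, 0, -45, 0, 0, 0], [-1, 0, -90, 0, 0, 0], [-1, 0, -122, 0, 0, 0], [-1, 0, -136, 0, 0, 0], [-1, 0, -138, 0, 0, 0]],
])

```text
time: 21.65
tcp_pos: [0.4651, -0.1004, 0.0202]
orientation: [-0.002, 0.729, 0.685, -0.001]
force: [0.8, 0.5, -0.2]
width: 0.752
```

>>> arm_command([
  [[0, 0, 0, 0, 0, 0], [0, 0, 0, 0, 0, 0], [0, 0, 0, 0, 0, 0]],
])

```text
time: 21.95
tcp_pos: [0.4663, -0.1013, 0.0233]
orientation: [0.001, 0.729, 0.684, 0.001]
force: [-0.4, -0.5, -0.2]
width: 0.748
```

>>> arm_command([
  [[0, 0, 0, 0, 0, 0], [0, 0, 0, 0, 0, 0], [0, 0, 0, 0, 0, 0], [0, 0, 0, 0, 0, 0], [0, 0, 0, 0, 0, 0]],
], hand=1, squeeze=40)

```text
time: 22.45
tcp_pos: [0.4656, -0.1013, 0.023]
orientation: [0.0, 0.729, 0.684, 0.0]
force: [-1.0, -0.2, 6.0]
width: 0.398
```

>>> arm_command([
  [[0, 0, 0, 0, 0, 0], [0, 0, 0, 0, 0, 0], [0, 0, 0, 0, 0, 0], [0, 0, 0, 0, 0, 0]],
])

```text
time: 22.85
tcp_pos: [0.4656, -0.1013, 0.023]
orientation: [0.0, 0.729, 0.684, 0.0]
force: [-0.7, -0.4, 5.9]
width: 0.394
```

>>> arm_command([
  [[0, 0, 20, 0, 0, 0], [0, 0, 60, 0, 0, 0], [0, 0, 100, 0, 0, 0], [15, 18, 125, 0, 0, 0], [43, 50, 125, 0, 0, 0]],
])

```text
time: 23.35
tcp_pos: [0.5086, -0.054, 0.151]
orientation: [0.002, 0.732, 0.682, 0.001]
force: [1.6, 0.1, -1.0]
width: 0.404
```

>>> arm_command([
  [[30, 35, 0, 0, 0, 0], [60, 70, 0, 0, 0, 0], [90, 106, 0, 0, 0, 0], [120, 141, 0, 0, 0, 0], [150, 177, 0, 0, 0, 0]],
])

```text
time: 23.85
tcp_pos: [0.6588, 0.1272, 0.1472]
orientation: [-0.0, 0.729, 0.684, -0.0]
force: [1.3, -1.0, -0.8]
width: 0.398
```

>>> arm_command([
  [[0, 0, 0, 0, 0, 0], [0, 0, 0, 0, 0, 0], [0, 0, 0, 0, 0, 0], [0, 0, 0, 0, 0, 0], [0, 0, 0, 0, 0, 0]],
])

```text
time: 24.35
tcp_pos: [0.6577, 0.124, 0.1475]
orientation: [-0.0, 0.73, 0.683, -0.0]
force: [-0.2, -0.4, -1.1]
width: 0.4
```

```bash
python3 - <<'E'
from h import *
f=grab('wrist'); save(f['color'],'w9.png'); s=robot.state();print(s['tcp_pos'],s['orientation'],s['width'])
for r in rings(f):
    if .55<r[4]<.75 and .1<r[5]<.2: print(np.round(r,4))
held(f,(317,360),42)
E
```

```text
[0.6578837  0.12434519 0.14750446] [-3.23079561e-05  7.30005549e-01  6.83441182e-01 -2.18968367e-04] 0.4042020516921374
[3.156853e+02 2.223344e+02 4.231790e+01 4.388990e+01 6.580000e-01
 1.254000e-01 8.000000e-03]
[3.157827e+02 2.220927e+02 5.073840e+01 5.232520e+01 6.581000e-01
 1.256000e-01 8.000000e-03]
held top 0.1855 mid [0.6584 0.1241] ext [0.0252 0.0297] 1996
```

View pics/w9.png

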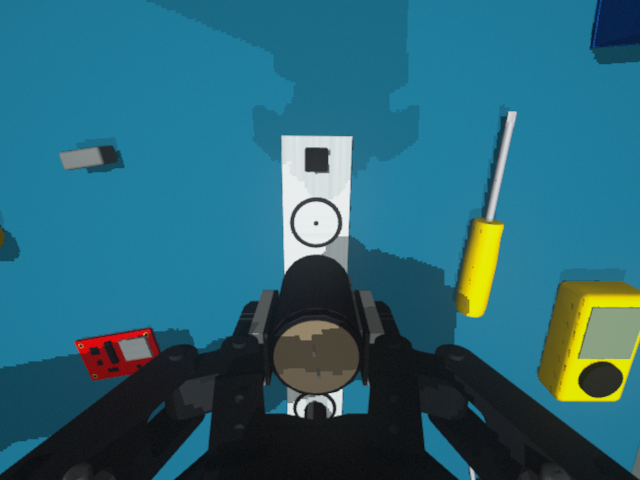

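cap_60 is held at (316,358) with ring 4 at (316,222), aligned. Lowering and releasing.

>>> arm_command([
  [[0, 0, -45, 0, 0, 0], [0, 0, -85, 0, 0, 0], [0, 0, -105, 0, 0, 0], [0, 0, -112, 0, 0, 0], [0, 0, -114, 0, 0, 0]],
])

```text
time: 24.9
tcp_pos: [0.6582, 0.1251, 0.0328]
orientation: [-0.0, 0.73, 0.684, -0.0]
force: [0.8, -0.6, -0.4]
width: 0.399
```

>>> arm_command([
  [[0, 0, -1, 0, 0, 0], [0, 0, -2, 0, 0, 0], [0, 0, -3, 0, 0, 0], [0, 0, -3, 0, 0, 0], [0, 0, -3, 0, 0, 0]],
])

```text
time: 25.4
tcp_pos: [0.659, 0.1259, 0.0312]
orientation: [0.0, 0.729, 0.684, 0.001]
force: [-0.9, -0.1, 2.6]
width: 0.398
```

>>> arm_command([
  [[0, 0, 0, 0, 0, 0], [0, 0, 0, 0, 0, 0], [0, 0, 0, 0, 0, 0], [0, 0, 0, 0, 0, 0], [0, 0, 0, 0, 0, 0]],
], hand=-0.5)

```text
time: 25.9
tcp_pos: [0.6584, 0.1256, 0.0302]
orientation: [-0.0, 0.729, 0.684, -0.0]
force: [-0.7, 0.1, 0.1]
width: 0.752
```

>>> arm_command([
  [[0, 0, 10, 0, 0, 0], [0, 0, 30, 0, 0, 0], [0, 0, 70, 0, 0, 0], [0, 0, 115, 0, 0, 0], [0, 0, 150, 0, 0, 0]],
])

```text
time: 26.4
tcp_pos: [0.6591, 0.1255, 0.1835]
orientation: [0.001, 0.729, 0.684, 0.001]
force: [0.5, -0.1, -0.0]
width: 0.748
```

>>> arm_command([
  [[-40, -30, 20, 0, 0, 0], [-80, -70, 40, 0, 0, 0], [-110, -110, 60, 0, 0, 0], [-130, -150, 70, 0, 0, 0], [-140, -190, 80, 0, 0, 0]],
])

```text
time: 26.9
tcp_pos: [0.5176, -0.0603, 0.2604]
orientation: [-0.001, 0.729, 0.685, 0.0]
force: [2.6, -0.0, -0.3]
width: 0.749
```

>>> arm_command([
  [[0, 0, 0, 0, 0, 0], [0, 0, 0, 0, 0, 0], [0, 0, 0, 0, 0, 0], [0, 0, 0, 0, 0, 0], [0, 0, 0, 0, 0, 0]],
])

```text
time: 27.4
tcp_pos: [0.5202, -0.0582, 0.2586]
orientation: [-0.0, 0.728, 0.685, -0.0]
force: [-0.4, 0.3, 0.2]
width: 0.747
```

```bash
python3 - <<'E'
from h import *
for n in('scene','side'):
    f=grab(n);print(n);caps(f,.03)
    c=f['color'].astype(int);W=world(f);m=(c[...,0]>140)&(c[...,1]<60)&(c[...,2]<80)
    P=W[m];P=P[(P[:,2]<.02)&(P[:,2]>-.01)];print('board',len(P),P.mean(0))
    if n=='scene': save(cv2.resize(f['color'][190:350,100:500],None,fx=2,fy=2),'end.png')
s=robot.state();print(s['tcp_pos'],s['width'],s['force'],s['time'])
E
```

```text
scene
px [605.   4.] top 0.0491 mid [-0.4108  0.9953] ext [0.0316 0.0304] tanmed [-0.4069  0.9906]
px [296.  86.] top 0.0631 mid [ 0.0401 -0.0011] ext [0.0562 0.1286] tanmed [0.0522 0.    ]
px [373. 175.] top 0.0512 mid [0.3701 0.1319] ext [0.0304 0.0274] tanmed [0.3722 0.1321]
px [622. 187.] top 0.0655 mid [0.4423 0.563 ] ext [0.0277 0.0157] tanmed [0.4476 0.5612]
px [630. 259.] top 0.0448 mid [0.5946 0.5037] ext [0.0623 0.0454] tanmed [0.5937 0.4978]
px [120. 274.] top 0.0416 mid [ 0.5686 -0.282 ] ext [0.0241 0.0234] tanmed [ 0.5697 -0.2817]
px [565. 299.] top 0.0401 mid [0.6577 0.3658] ext [0.0493 0.0491] tanmed [0.6584 0.3655]
px [402. 305.] top 0.0692 mid [0.6596 0.1253] ext [0.0329 0.0325] tanmed [0.6606 0.1251]
px [354. 307.] top 0.0593 mid [0.6547 0.0598] ext [0.0283 0.0276] tanmed [0.6557 0.0597]
px [308. 308.] top 0.0494 mid [ 0.6501 -0.0036] ext [0.0221 0.0234] tanmed [ 0.6509 -0.0038]
px [225. 306.] top 0.0537 mid [ 0.6406 -0.1208] ext [0.0127 0.0126] tanmed [ 0.6409 -0.1205]
px [ 39. 321.] top 0.0568 mid [ 0.6474 -0.3712] ext [0.0225 0.021 ] tanmed [ 0.6502 -0.369 ]
px [
[... 1503 characters left out ...]
x [400. 290.] top 0.0519 mid [ 0.6372 -0.122 ] ext [0.0122 0.0136] tanmed [ 0.637 -0.123]
px [602. 321.] top 0.0474 mid [ 0.9175 -0.3009] ext [0.1014 0.1097] tanmed [ 0.9026 -0.2911]
px [ 24. 344.] top 0.0605 mid [ 0.047  -0.0211] ext [0.0363 0.0767] tanmed [ 0.0512 -0.0326]
px [633. 369.] top 0.047 mid [ 0.879  -0.3765] ext [0.0249 0.0221] tanmed [ 0.8734 -0.3736]
px [409. 383.] top 0.0404 mid [ 0.5656 -0.284 ] ext [0.0236 0.0231] tanmed [ 0.565  -0.2843]
px [497. 419.] top 0.067 mid [ 0.6404 -0.3757] ext [0.0125 0.0143] tanmed [ 0.6381 -0.3773]
board 482 [ 0.45103446 -0.00149628  0.00333567]
[ 0.52007741 -0.05870953  0.25864108] 0.7481237036652618 [ 0.11008937 -0.51739411 -0.82338266] 27.5
```

View pics/end.png

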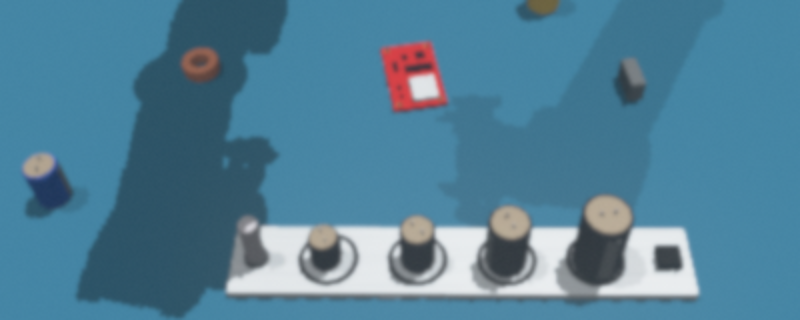

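The crop shows the caps at (323,250), (417,245), (508,243) and (605,240), upright in rising order away from the post at (250,240). All are within about 2 mm of their rings, and the board is unmoved. Handing in.

```bash
python3 -c "
from workcell import robot
print(robot.job_done())"
```

```text
the job is handed in; nothing more can be done
None
```

I stood the four black capacitors on the strip's rings in height order: 30, 40, 50 and 60 mm, with the shortest next to the steel post. I then let go, moved the arm clear and handed the job in at about 27.5 s. No verdict was reported.

- **Centring:** In the last scene picture all four stand upright, with their tops 1–2 mm from the ring centres. The side camera agrees to about 3 mm for the 30, 40 and 60 mm ones. It gave no separate reading for the 50 mm one, which merged with the 60 mm one in that view.
- **Board:** By the side camera it lies where it started, to about 0.1 mm. The last scene view caught too few of its pixels to measure it as well.
- **Forces:** The highest force in the move reports was about 8 N, against the 40 N limit.
- **Look-alikes:** I did not touch the blue or yellow ones.

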